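Take the mended clarinet barrel out of the curing box

ROBOT

A 7-joint arm with a two-finger parallel gripper is mounted at the origin on the work surface. World frame = base frame: x ahead of the robot, y to its left, z up, the work surface at z = 0. Lengths are in mm, angles in rad, forces in N, time in s.
With the tool pointing down it reaches from about 425 to 1025 mm from the base axis. Payload 9.4 kg.
Tool frame: the origin (TCP) lies midway between the tips of the shut fingers; the grasp point (between the pads) lies robot.hold_point_z behind it (robot.hold_point_z is the distance from the TCP to the grasp point, in mm); z points along the fingers, x is the direction in which the jaws open and shut, and the axes are right-handed (so a half turn about z gives the same grasp; the last joint's range is limited). The gripper opens to 93 mm and grips with 3 to 60 N. Pads are 15 mm wide; open, the fingers measure 128 mm over their backs; the gripper's body (75 mm by 188 mm) begins 65 mm behind the grasp point.
Start: joints at [1.178, 0.599, -0.003, 1.599, 0.002, 0.943, -0.08], TCP at [225.158, -689.15, 218.618] pointing down, gripper open.
Joint ranges: [-2.57, 2.57], [-0.35, 1.97], [-1.29, 1.29], [0.11, 2.56], [-1.05, 4.19], [0.11, 1.86], [-2.63, 2.63]. Speed limits (rad/s): [2.22, 2.22, 3.01, 3.01, 3.14, 3.14, 3.14].

INTERFACE

Orientations are given as a unit quaternion [x, y, z, w].
In Python, from plant import robot, grab_frame, camera_model, workorder gives the robot as it stands.
- The arm moves only by the tool carry_out, never from a script. Its argument "targets" is one flat list of numbers, 5 for each row, row after row: the shift along the tool's x, y, z in cm, then the turn about the tool's z in degrees, then the gripper's target within -1 to 1 (shut at 1, half-way at 0, fully open at -1). A call has 1 to 10 rows; each row shifts and turns the commanded pose from where the row before left it, along the tool's axes as they then stand; what a row does not reach is not made up. A row lasts 1/8 s, in which the tool goes at most 62.5 mm and 10.7 degrees, less where a joint would pass 70% of its speed; a pose out of reach is approached as far as the arm can. A call is refused whole if a number of a shift passes 6.25 or a number of a turn 10.7, either way. A call with a gripper value outside its range is refused whole. The fingers move at their own pace and stop on an object; the grip force is fixed at half the most. Time passes only in rows, so rows that do not move let the fingers close. It gives the time, the measured TCP pose, the force and the opening at its end, in the units of the state.
- robot.sense(): the state, without advancing time (a new reading comes with each control period).
- grab_frame(name): name is "side" or "top" or "wrist"; returns (picture, depth): 400x640x3 uint8, red, green, blue; 400x640 float32, mm along the optical axis (not along the pixel's ray), 0 where there is no reading.
- camera_model(name): a dict with "fx", "fy", "cx", "cy" (pixels), "dist" ([k1, k2, p1, p2, k3] as OpenCV has them; the pictures are not rectified), "cam_to_world" (4x4, takes a point from camera to world coordinates). Camera axes: x right, y up, looking along -z (the intrinsics and any distortion apply to the point x, -y, -z); pixel columns grow to the right and rows downward; lengths in mm; the calibration is good to about 2 mm. A picture is of the moment at which its call begins: read the wrist's pose just before it. camera_model takes no time and is no camera call; for the wrist camera it gives the pose at the moment of the call.
- workorder.job_done(): hands the job in, once; it reports no verdict.
The state is a dict: "time": time; "joint_pos": joint angles; "qvel": joint speeds; "effort": joint torques, N m; "tool_pos": TCP position; "tool_rot": TCP orientation; "force": force on the tool from outside, world axes, zero at the start; "wrist_torque": the same for the moment, N m; "finger_gap": finger opening in mm.
Only numpy, scipy, OpenCV 4.12 (cv2) and the standard library are available. Lean on these libraries where they do the work, as an engineer would, in place of code of your own. Each camera call takes 0.05 s, during which the arm holds its last target.

TASK

The cracked black hard-rubber clarinet barrel has finished curing: reach down through the round port above it in the roof of the curing box, lift it off its pedestal and out, and stand it upright in the middle of the cork disc in the pine job tray, setting it down gently rather than dropping it. The corked cobalt-blue glass vial on the other pedestal must stay standing where it is, and do not knock against the box.

Things in the scene. Friction and masses are not known exactly. Their poses are not given: they have to be found in the camera images.
- barrel: Cracked clarinet barrel: upright black hard-rubber cylinder, 32 mm in diameter, 66 mm tall, about 45 g, bright nickel ring at each end, pale mended crack line down its side. It stands loose on either pedestal in the curing box, within 10 mm of the port's axis. Origin: centre of its underside, z up along its axis; yaw does not matter. Grip it round its upper part.
- vial: Cobalt-blue glass vial with a pale cork stopper, 28 mm in diameter, 60 mm tall, about 35 g, standing loose on the other pedestal in the curing box. To be left alone. Origin at the centre of its underside, z up.
- curing_box: Fixed box, amber clear walls, white roof, 200 (x) by 380 (y) by 160 mm tall. Origin: centre of its underside on the bench, z up. The 6 mm roof (top face 160 mm up) has two open round ports 140 mm in diameter, steel rimmed, centred at x = 0, y = +90 and -90 mm. Under the centre of each stands a pedestal 52 mm in diameter, flat top 84 mm up; the barrel's top is 10 mm below the roof's top face.
- job_tray: Fixed low open pine tray, 140 (x) by 200 (y) mm, walls 6 mm thick, 16 mm high. A brown cork disc 72 mm in diameter is fixed in its middle, its top 9 mm above the bench. Origin: centre of the tray's underside on the bench, directly below the disc's centre, z up. A flat nickel bridge key, 7 mm high, lies at its +y end, clear of the disc.
Mind the look-alikes: they are no part of the job. What is shaped like the barrel but pink or turquoise is not meant.

How it is judged (in metres and radians):
On the way:
1. the barrel is lifted out through the port, wholly above the roof of the curing box (height (world z) of barrel above 0.161 m), for 0.1 s.
At the end, for the whole second after the job is handed in: The barrel stands upright (within 10 degrees), released and at rest on the cork disc in the job tray, its centre within 20 mm of the disc's centre; the vial still stands upright on its pedestal, within 15 mm of where it was (horizontal distance between barrel and job_tray below 0.02 m and z of barrel in the frame of job_tray between 0.005 and 0.013 m and angle between each of barrel, vial's own z axis and vertical below 0.17 rad and linear speed of barrel below 0.02 m/s and distance of vial from where it was at the start of the episode below 0.015 m); the robot touches nothing.
It fails at once if the vial is shifted more than 15 mm or tipped more than 20 degrees (distance of vial from where it was at the start of the episode above 0.015 m or angle between vial's own z axis and vertical above 0.35 rad).
It fails at once if the curing box is knocked by the robot with more than 15 N (contact force between any of the fingers, the arm and curing_box above 15 N).
It fails at once if the barrel is dropped (moves faster than 0.6 m/s with the fingers off it, a fall of about 18 mm) (linear speed of barrel above 0.6 m/s and contact force between the fingers and barrel below 0.05 N).
It also fails if it takes over 42 s, if anything falls off the work surface, if the arm or the gripper's body presses on something with over 40 N, if the wrist force passes 120 N, or if a joint passes its speed limit or range.

## Working session

There is one attempt and no reset: what is moved stays moved. The work goes in short steps, Python scripts to look and compute and a tool call to move; the robot and the scene stay as the last step left them, time stands still between calls to the robot, and variables do not carry over. Pictures are saved under pics/ and viewed, and the job is handed in when it is done.

Besides the shell and the picture viewer there is one more tool, called as name(argument=value, ...) on one line, values as JSON. carry_out: Moves the arm, as the interface text tells. Its arguments: {"type":"object","properties":{"targets":{"type":"array","items":{"type":"number"}}},"required":["targets"]}

```bash
ls; mkdir -p pics; python3 - <<'E'
from plant import robot, grab_frame, camera_model, workorder
import cv2,numpy as np
print(robot.sense(), robot.hold_point_z)
for n in ["side","top","wrist"]:
    m=camera_model(n); print(n,{k:np.round(v,3).tolist() for k,v in m.items()})
    p,d=grab_frame(n); cv2.imwrite(f"pics/{n}0.png",p[:,:,::-1]); np.save(f"pics/{n}0.npy",d)
print(robot.sense()["time"])
E
```

```text
pics
{'time': 0.0, 'joint_pos': array([ 1.1782921 ,  0.60011402, -0.00254682,  1.60011744,  0.00175965,
        0.94287237, -0.0798055 ]), 'qvel': array([-0.00166425,  0.0002184 , -0.00063513, -0.00132897,  0.00163337,
        0.00079301, -0.00086383]), 'effort': array([-2.88265792e-04, -7.65059137e+01,  1.49646677e+00, -2.52352953e+01,
       -5.25242009e-02,  1.67278532e-02,  1.81838950e-04]), 'tool_pos': array([ 225.02000266, -688.69593922,  217.77236037]), 'tool_rot': array([ 8.09509391e-01, -5.87106445e-01, -6.39978701e-04, -3.99613856e-04]), 'force': array([ 0.46231307, -0.08913313,  0.6449107 ]), 'wrist_torque': array([ 0.00742804, -0.01103932, -0.03137493]), 'finger_gap': 93.09923868849857} 18.8
side {'fx': 431.603, 'fy': 431.603, 'cx': 318.553, 'cy': 201.009, 'dist': [-0.094, 0.0, 0.0, 0.0, 0.0], 'cam_to_world': [[0.94, 0.232, -0.25, 291.547], [-0.341, 0.65, -0.679, -587.524], [0.005, 0.723, 0.69, 713.921], [0.0, 0.0, 0.0, 1.0]]}
top {'fx': 460.402, 'fy': 460.402, 'cx': 322.006, 'cy': 195.207, 'dist': [-0.077, 0.0, 0.0, 0.0, 0.0], 'cam_to_world': [[-0.025, 0.983, -0.181, 313.165], [-1.0, -0.024, 0.005, 26.715], [0.001, 0.181, 0.983, 1001.651], [0.0, 0.0, 0.0, 1.0]]}
wrist {'fx': 293.387, 'fy': 293.387, 'cx': 322.645, 'cy': 194.025, 'dist': [-0.029, 0.0, 0.0, 0.0, 0.0], 'cam_to_world': [[0.31, 0.916, 0.254, 294.931], [-0.951, 0.3, 0.08, -666.483], [-0.002, -0.267, 0.964, 383.715], [0.0, 0.0, 0.0, 1.0]]}
0.15
```

View pics/top0.png

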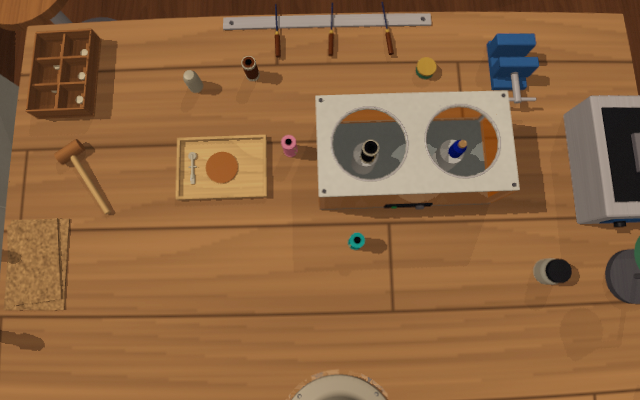

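View pics/side0.png

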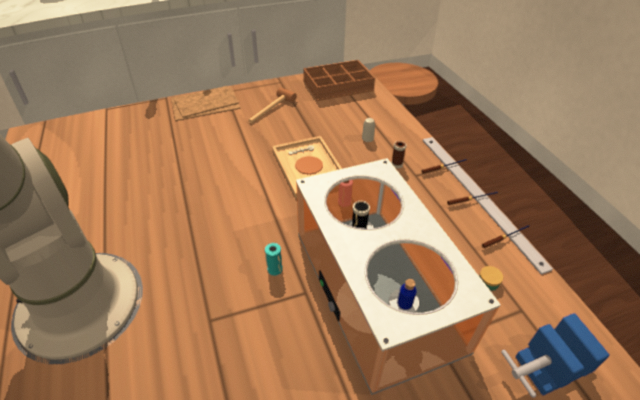

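View pics/wrist0.png

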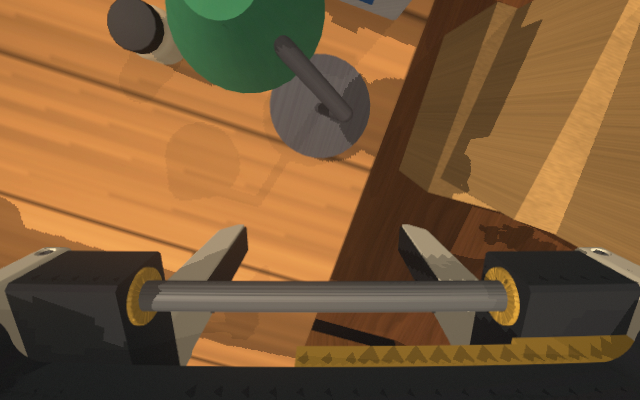

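The top view shows the black barrel in the left (+y) port at about (370,147), the vial in the right port at (457,150), and the tray's cork disc at (222,167). Pink and turquoise decoys stand at (289,145) and (357,241), and there is a green lamp near the arm's start.

```bash
cat > h.py <<'E'
import cv2,numpy as np
def ray(m,uv):
    K=np.array([[m['fx'],0,m['cx']],[0,m['fy'],m['cy']],[0,0,1]])
    n=cv2.undistortPoints(np.array(uv,float).reshape(-1,1,2),K,np.array(m['dist'],float)).reshape(-1,2)
    c=np.c_[n[:,0],-n[:,1],-np.ones(len(n))]
    T=np.array(m['cam_to_world']); return T[:3,3],c@T[:3,:3].T
def onplane(m,uv,z):
    o,d=ray(m,uv); return o+d*((z-o[2])/d[:,2])[:,None]
def circ(P):
    A=np.c_[2*P[:,:2],np.ones(len(P))]; s=np.linalg.lstsq(A,(P[:,:2]**2).sum(1),rcond=None)[0]
    return s[0],s[1],np.sqrt(s[2]+s[0]**2+s[1]**2)
E
python3 - <<'E'
from h import *
from plant import camera_model
for n,b in [("top",[(345,128,395,180),(435,128,480,175),(170,130,275,205)]),("side",[(335,190,385,240),(385,270,425,315),(265,130,345,190)])]:
    im=cv2.imread(f"pics/{n}0.png")
    t=[cv2.resize(im[y0:y1,x0:x1],(400,400*(y1-y0)//(x1-x0)),interpolation=cv2.INTER_NEAREST)for x0,y0,x1,y1 in b]
    h=max(i.shape[0] for i in t); t=[cv2.copyMakeBorder(i,0,h-i.shape[0],0,0,cv2.BORDER_CONSTANT) for i in t]
    o=np.hstack(t[:2]); cv2.imwrite(f"pics/z_{n}.png",o)
    # cork disc
    hsv=cv2.cvtColor(im,cv2.COLOR_BGR2HSV); x0,y0,x1,y1=b[2]
    c=(222,167) if n=="top" else (309,165)
    print(n,hsv[c[1],c[0]], hsv[c[1]+ (22 if n=="top" else 13),c[0]])
    ref=hsv[c[1],c[0]].astype(int)
    # barrel/box geometry
    m=camera_model(n)
    print("vial depth etc", onplane(m,[(370,147),(457,150)] if n=="top" else [(361,208),(407,290)],150))
    # disc mask by flood
    ff=im.copy(); mask=np.zeros((402,642),np.uint8)
    cv2.floodFill(ff,mask,c,0,(12,12,12),(12,12,12),cv2.FLOODFILL_FIXED_RANGE|cv2.FLOODFILL_MASK_ONLY|4|(255<<8))
    mk=mask[1:-1,1:-1]; cs=max(cv2.findContours(mk,0,1)[0],key=cv2.contourArea)
    print("disc",cv2.boundingRect(cs),circ(onplane(m,cs.reshape(-1,2),9)))
    # ports: roof is white
    w=((hsv[...,1]<45)&(hsv[...,2]>150)).astype(np.uint8)*255
    cv2.imwrite(f"pics/w_{n}.png",w)
    cs,hi=cv2.findContours(w,cv2.RETR_CCOMP,cv2.CHAIN_APPROX_NONE)
    for k,q in enumerate(cs):
        if hi[0][k][3]>=0 and cv2.contourArea(q)>1500:
            print("hole",cv2.boundingRect(q),circ(onplane(m,cv2.convexHull(q).reshape(-1,2),160)))
E
```

```text
top [ 13 189 158] [ 17 133 192]
vial depth etc [[ 561.73296029  -72.24936845  150.        ]
 [ 552.18466775 -240.47137499  150.        ]]
disc (206, 152, 32, 31) (np.float64(565.623770401178), np.float64(243.9949836183048), np.float64(34.284923693188944))
hole (331, 106, 77, 75) (np.float64(567.3839094738584), np.float64(-68.91360782844731), np.float64(72.87508964114252))
hole (425, 104, 75, 74) (np.float64(569.1062003374574), np.float64(-249.06735689569513), np.float64(72.75125639185481))
side [ 12 162 224] [ 25  25 251]
vial depth etc [[ 563.7773311   -77.14404007  150.        ]
 [ 557.47878546 -269.55173403  150.        ]]
disc (296, 157, 27, 16) (np.float64(569.420974813182), np.float64(244.90213433250284), np.float64(31.795825151156045))
hole (364, 237, 96, 80) (np.float64(573.7703534083673), np.float64(-250.10006274038176), np.float64(76.44957933521451))
hole (324, 174, 81, 58) (np.float64(571.9993593663061), np.float64(-69.83931507293573), np.float64(76.43180829962971))
```

View pics/z_top.png

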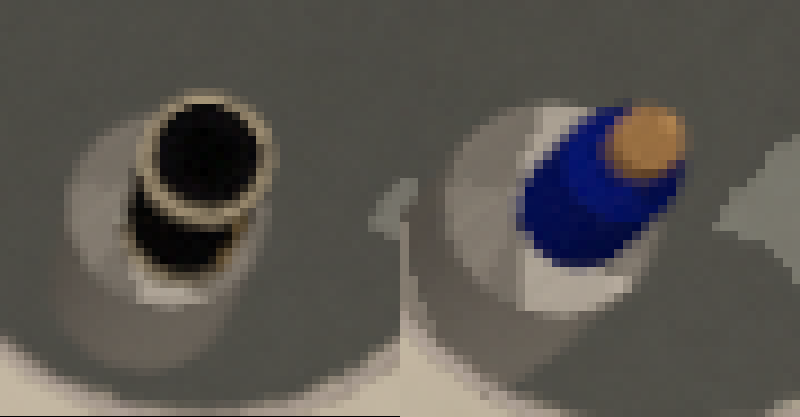

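View pics/z_side.png

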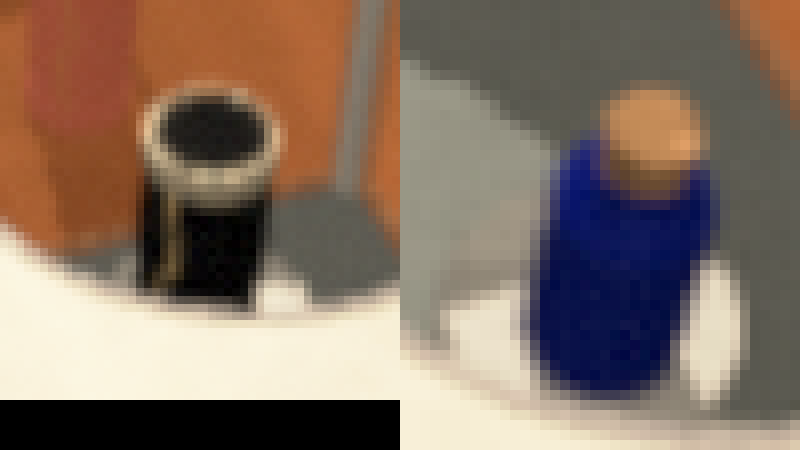

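```bash
python3 - <<'E'
from h import *
from plant import camera_model
mt,ms=camera_model("top"),camera_model("side")
for name,a,b in [("barrel top",(370.3,147.1),(361,206))]:
    print(onplane(mt,[a],150),onplane(ms,[b],150))
    (o1,d1),(o2,d2)=ray(mt,[a]),ray(ms,[b]); d1,d2=d1[0],d2[0]
    s=np.linalg.lstsq(np.c_[d1,-d2],o2-o1,rcond=None)[0]; print(name,o1+s[0]*d1,o2+s[1]*d2)
d=np.load("pics/top0.npy"); vv,uu=np.mgrid[0:400,0:640]
o,r=ray(mt,np.c_[uu.ravel(),vv.ravel()])
P=o+r*d.ravel()[:,None]; P=P[d.ravel()>0]
# max height in 80mm cells
for x in range(150,800,75):
    print(x,[ (int(c[:,2].max()) if len(c:=P[(abs(P[:,0]-x)<40)&(abs(P[:,1]-y)<40)]) else None) for y in range(-750,400,75)])
Q=P[(P[:,2]>140)&(P[:,2]<158)&(abs(P[:,0]-565)<35)&(abs(P[:,1]+70)<35)]; print(len(Q),Q.mean(0))
Q=P[(abs(P[:,0]-500)<5)&(abs(P[:,1]+160)<100)]; print("roof z",np.median(Q[:,2]))
E
```

```text
[[561.52053524 -72.81762364 150.        ]] [[565.95283147 -72.25415868 150.        ]]
barrel top [561.46627524 -72.79587799 150.18606634] [565.28007112 -73.5174433  151.38256156]
150 [None, 5, 5, 6, 5, 5, 5, 5, 4, 10, 14, 9, 4, 5, 4, 5]
225 [None, 24, 24, 5, 5, 4, 6, 4, 6, 5, 6, 4, 6, 5, 4, 4]
300 [None, 37, 24, 189, 75, 5, 5, 5, 5, 5, 6, 4, 5, 7, 5, 5]
375 [None, 77, 185, 189, 72, 6, 6, 5, 4, 71, 71, 5, 4, 4, 4, 5]
450 [None, 84, 126, 125, 6, 163, 163, 165, 163, 163, 163, 5, 4, 5, 6, 5]
525 [None, None, 136, 126, 6, 163, 163, 164, 163, 163, 163, 5, 22, 20, 21, 21]
600 [None, 125, 137, 127, 6, 163, 164, 163, 164, 163, 163, 70, 19, 19, 19, 19]
675 [None, 125, 127, 124, 56, 164, 164, 163, 164, 163, 163, 6, 16, 18, 17, 5]
750 [5, 6, 6, 4, 83, 83, 5, 30, 7, 4, 5, 6, 69, 68, 66, 4]
219 [560.23192264 -71.75294187 149.38474005]
roof z 159.35883156776435
```

```bash
python3 - <<'E'
from h import *
from plant import camera_model
m=camera_model("wrist")
d=np.load("pics/wrist0.npy"); vv,uu=np.mgrid[0:400,0:640]
o,r=ray(m,np.c_[uu.ravel(),vv.ravel()])
P=(o+r*d.ravel()[:,None]).reshape(400,640,3); 
for uv in [(240,20),(240,60),(135,25),(300,120),(220,5),(200,40),(285,45)]: print(uv,P[uv[1],uv[0]].round(),d[uv[1],uv[0]])
E
```

```text
(240, 20) [ 324. -615.  228.] 139.11487
(240, 60) [ 308. -613.  206.] 163.37582
(135, 25) [ 318. -466.   71.] 279.61737
(300, 120) [ 278. -642.   20.] 353.3135
(220, 5) [ 327. -605.  229.] 136.17114
(200, 40) [ 311. -593.  215.] 153.19757
(285, 45) [ 323. -635.  206.] 161.5113
```

carry_out(targets=[0,0,-4,0,-0.3,0,0,-6,0,-0.3,0,0,-6,0,-0.3,0,0,-2,0,-0.3])

```text
time: 0.65
tool_pos: [225.4, -690.1, 403.1]
tool_rot: [0.809, -0.587, 0.002, 0.002]
force: [-0.6, -0.2, -0.7]
finger_gap: 61.6
```

carry_out(targets=[-4,-4.2,0,0,-0.3,-4,-4.2,0,0,-0.3,-4,-4.2,0,0,-0.3,-4,-4.2,0,0,-0.3,-4,-4.2,0,0,-0.3,-4,-4.2,0,0,-0.3,-4,-4.2,0,0,-0.3,-4,-4.2,0,0,-0.3,-4,-4.2,0,0,-0.3,-4,-4.2,0,0,-0.3])

```text
time: 1.9
tool_pos: [500.6, -176.8, 398.6]
tool_rot: [0.809, -0.587, 0.0, 0.0]
force: [0.6, -0.6, -0.1]
finger_gap: 60.3
```

carry_out(targets=[-4,-4.2,0,0,-0.3,-4,-4.2,0,0,-0.3,0,0,4,9,-0.3,0,0,4,9,-0.3,0,0,0,0,-0.3,0,0,0,0,-0.3])

```text
time: 2.65
tool_pos: [555.8, -76.3, 319.9]
tool_rot: [0.709, -0.705, 0.0, -0.0]
force: [-0.0, 0.2, 0.2]
finger_gap: 60.6
```

```bash
python3 - <<'E'
from plant import robot, grab_frame, camera_model
import cv2,numpy as np,pickle
s=robot.sense(); print(s['time'],s['tool_pos'],s['tool_rot'],s['joint_pos'])
m=camera_model("wrist")
p,d=grab_frame("wrist"); cv2.imwrite("pics/wrist1.png",p[:,:,::-1]); pickle.dump((m,d),open("pics/wrist1.pkl","wb"))
E
```

```text
2.65 [555.7892589  -76.33305101 319.90921916] [ 7.08868813e-01 -7.05340090e-01  4.23611159e-04 -4.28263744e-04] [ 0.21841703  0.30600624 -0.24131005  1.84663813  0.08578899  0.99776503
 -1.62439758]
```

View pics/wrist1.png

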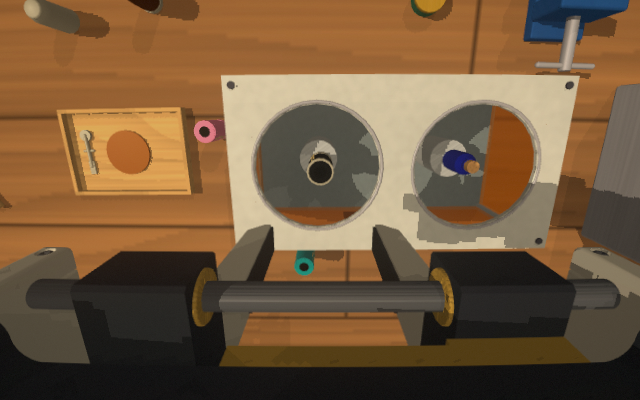

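The wrist view shows the barrel's top ring at about (320,172) inside its port (centre about (318,165)), and the cork disc at about (128,152).

```bash
python3 - <<'E'
from h import *
import pickle
m,d=pickle.load(open("pics/wrist1.pkl","rb")); im=cv2.imread("pics/wrist1.png")
z=cv2.resize(im[145:200,290:350],None,fx=9,fy=9,interpolation=cv2.INTER_NEAREST); cv2.imwrite("pics/z1.png",z)
hsv=cv2.cvtColor(im,cv2.COLOR_BGR2HSV)
w=((hsv[...,1]<75)&(hsv[...,2]>185)).astype(np.uint8)*255
cs,hi=cv2.findContours(w,cv2.RETR_CCOMP,cv2.CHAIN_APPROX_NONE)
for k,q in enumerate(cs):
    if hi[0][k][3]>=0 and cv2.contourArea(q)>3000: print("hole",cv2.boundingRect(q),circ(onplane(m,cv2.convexHull(q).reshape(-1,2),160)))
ff=im.copy(); mask=np.zeros((402,642),np.uint8)
cv2.floodFill(ff,mask,(128,152),0,(12,14,16),(12,14,16),cv2.FLOODFILL_FIXED_RANGE|cv2.FLOODFILL_MASK_ONLY|4|(255<<8))
q=max(cv2.findContours(mask[1:-1,1:-1],0,1)[0],key=cv2.contourArea); print("disc",cv2.boundingRect(q),circ(onplane(m,q.reshape(-1,2),9)))
# black bore of barrel top
b=(hsv[...,2]<45).astype(np.uint8)*255; sub=np.zeros_like(b); sub[150:200,295:345]=b[150:200,295:345]
for q in cv2.findContours(sub,0,1)[0]:
    if cv2.contourArea(q)>30: print("black",cv2.boundingRect(q),circ(onplane(m,q.reshape(-1,2),150)))
E
```

```text
hole (250, 99, 135, 133) (np.float64(568.6751365575599), np.float64(-70.35975066984611), np.float64(75.38821343124178))
disc (107, 131, 42, 43) (np.float64(567.1800660187598), np.float64(244.84196369155694), np.float64(34.633658961830584))
black (310, 162, 21, 21) (np.float64(563.301089437947), np.float64(-73.2757420408102), np.float64(11.97451930901369))
black (315, 154, 17, 9) (np.float64(574.8632124282169), np.float64(-75.01788231324986), np.float64(8.865826549761366))
```

View pics/z1.png

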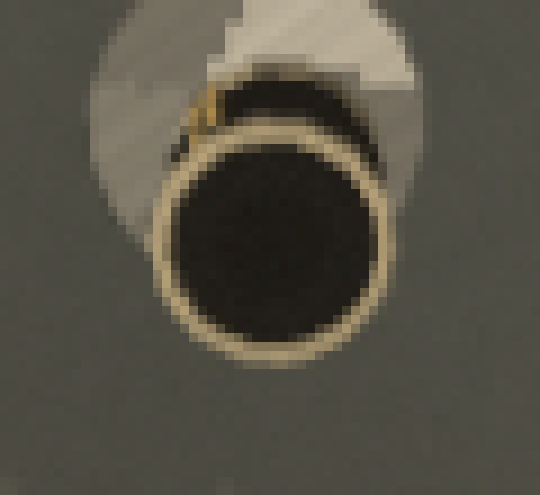

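carry_out(targets=[-0.31,-0.76,0,0,-0.3,0,0,5,0,-0.3,0,0,5,0,-0.3,0,0,3,0,-0.3,0,0,0,0,-0.3])

```text
time: 3.32
tool_pos: [562.4, -73.1, 187.5]
tool_rot: [0.708, -0.706, -0.001, 0.001]
force: [0.8, 0.4, -0.3]
finger_gap: 60.6
```

```bash
python3 - <<'E'
from plant import robot, grab_frame, camera_model
import cv2,numpy as np,pickle
s=robot.sense(); print(s['time'],s['tool_pos'])
m=camera_model("wrist")
p,d=grab_frame("wrist"); cv2.imwrite("pics/wrist2.png",p[:,:,::-1]); pickle.dump((m,d),open("pics/wrist2.pkl","wb"))
p,d=grab_frame("side"); cv2.imwrite("pics/side2.png",p[:,:,::-1])
E
```

```text
3.325 [562.44397372 -73.07835943 187.49200131]
```

View pics/wrist2.png

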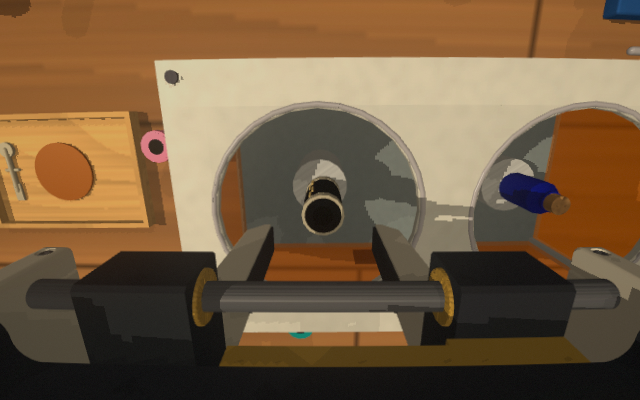

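View pics/side2.png

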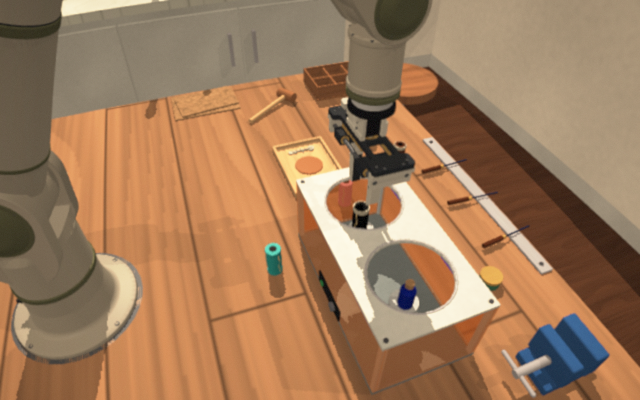

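The fingers straddle the barrel evenly (barrel top at (323,213), finger tips at columns 272 and 373) and lie inside the port, so I'm going down.

carry_out(targets=[0,-0.1,2,0,-0.3,0,0,2,0,-0.3,0,0,2,0,-0.3,0,0,1.2,0,-0.3,0,0,0,0,-0.3,0,0,0,0,-0.3])

```text
time: 4.18
tool_pos: [564.4, -73.3, 117.6]
tool_rot: [0.708, -0.707, 0.001, -0.0]
force: [-0.4, -0.0, 0.2]
finger_gap: 60.6
```

carry_out(targets=[0,0,0,0,0,0,0,0,0,0.3,0,0,0,0,1,0,0,0,0,1,0,0,0,0,1,0,0,0,0,1,0,0,0,0,1])

```text
time: 5.05
tool_pos: [563.8, -73.2, 116.7]
tool_rot: [0.708, -0.706, 0.0, -0.0]
force: [-0.5, -0.1, 3.0]
finger_gap: 31.6
```

carry_out(targets=[0,0,-0.5,0,1,0,0,-1,0,1,0,0,-2,0,1,0,0,-2,0,1,0,0,-2,0,1,0,0,-2,0,1,0,0,-2,0,1,0,0,-1,0,1,0,0,0,0,1,0,0,0,0,1])

```text
time: 6.3
tool_pos: [563.3, -73.2, 241.0]
tool_rot: [0.708, -0.707, -0.0, 0.0]
force: [0.1, -0.5, -0.8]
finger_gap: 31.2
```

```bash
python3 - <<'E'
from plant import robot, grab_frame, camera_model
import cv2
s=robot.sense(); print(s['time'],s['tool_pos'],s['force'],s['finger_gap'])
p,d=grab_frame("wrist"); cv2.imwrite("pics/wrist3.png",p[:,:,::-1])
p,d=grab_frame("side"); cv2.imwrite("pics/side3.png",cv2.resize(p[80:280,250:500,::-1],None,fx=3,fy=3))
E
```

```text
6.3 [563.34623407 -73.24546581 241.01018057] [ 0.07306532 -0.49632502 -0.81839803] 31.171666780716834
```

View pics/wrist3.png

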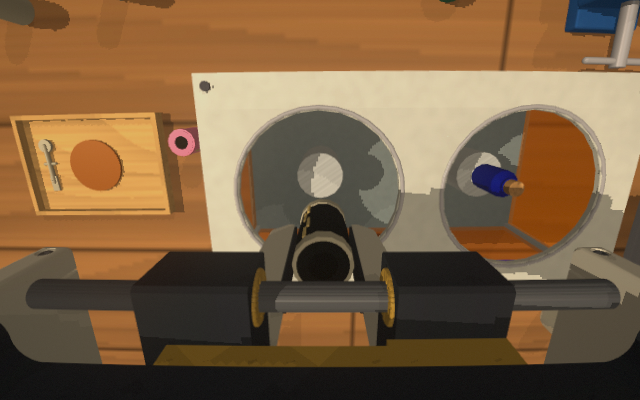

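View pics/side3.png

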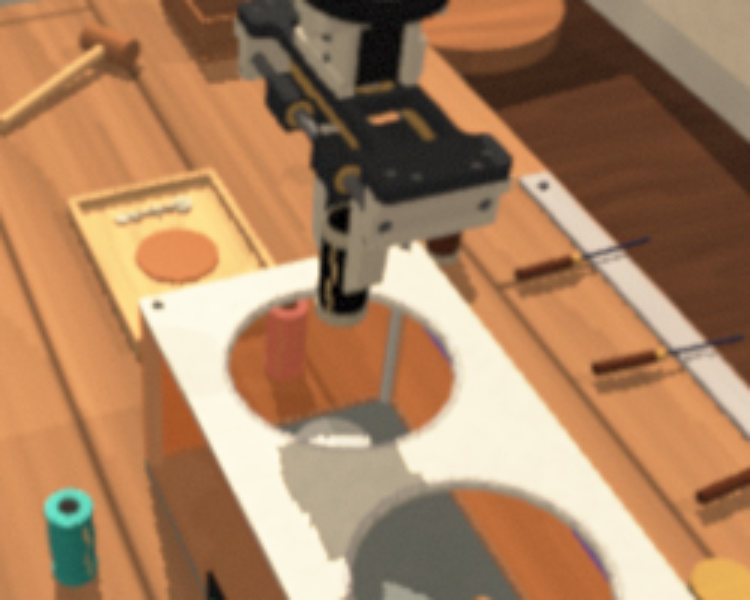

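The barrel is out of the box and held upright, and the vial is undisturbed. Next I carry it over to the tray.

carry_out(targets=[-2,0,0,0,1,-4,0,0,0,1,-5,0,0,0,1,-5,0,0,0,1,-5,0,0,0,1,-5,-0.37,0,0,1,-4,0,0,0,1,-1.8,0,0,0,1,0,0,0,0,1,0,0,0,0,1])

```text
time: 7.65
tool_pos: [567.0, 242.9, 241.4]
tool_rot: [0.707, -0.707, 0.0, 0.001]
force: [0.2, -0.4, -0.3]
finger_gap: 31.0
```

carry_out(targets=[0,0,3,0,1,0,0,5,0,1,0,0,4,0,1,0,0,2,0,1,0,0,0,0,1,0,0,0,0,1,0,0,0,0,1])

```text
time: 8.52
tool_pos: [567.7, 244.6, 102.9]
tool_rot: [0.707, -0.707, 0.0, -0.001]
force: [0.3, 0.3, -1.0]
finger_gap: 31.8
```

```bash
python3 - <<'E'
from plant import robot, grab_frame, camera_model
import cv2,pickle
s=robot.sense(); print(s['time'],s['tool_pos'],s['tool_rot'],s['force'],s['finger_gap'])
m=camera_model("wrist")
p,d=grab_frame("wrist"); cv2.imwrite("pics/wrist4.png",p[:,:,::-1]); pickle.dump((m,d),open("pics/wrist4.pkl","wb"))
p,d=grab_frame("side"); cv2.imwrite("pics/side4f.png",p[:,:,::-1]);cv2.imwrite("pics/side4.png",cv2.resize(p[50:220,230:430,::-1],None,fx=3.5,fy=3.5))
E
```

```text
8.525 [567.67709281 244.59955201 102.90056443] [ 7.07453439e-01 -7.06759290e-01  3.88584785e-04 -8.86764839e-04] [ 0.28526846  0.31133895 -1.02811812] 31.752236144356058
```

View pics/wrist4.png

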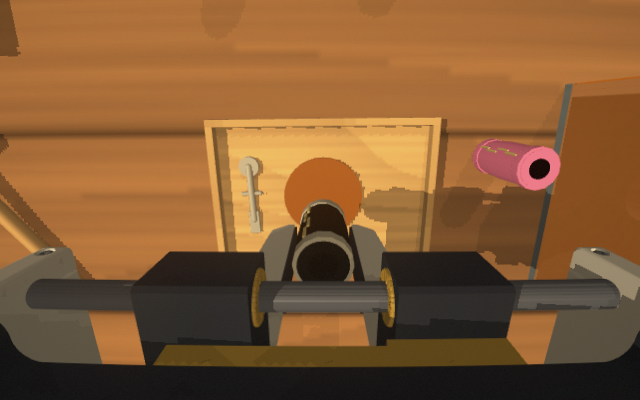

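View pics/side4.png

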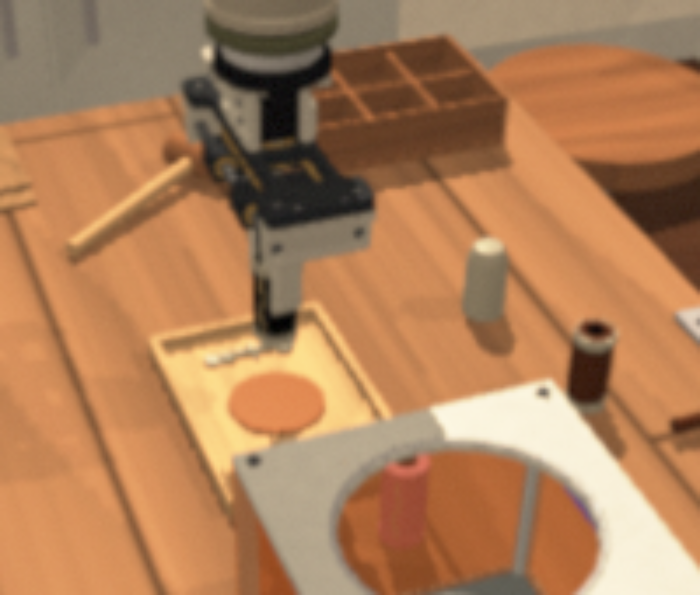

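carry_out(targets=[0,0,2.5,0,1,0,0,2,0,1,0,0,0.8,0,1,0,0,0,0,1,0,0,0,0,1,0,0,0,0,1])

```text
time: 9.38
tool_pos: [567.3, 245.0, 49.3]
tool_rot: [0.708, -0.707, 0.0, -0.001]
force: [1.1, -0.4, -1.7]
finger_gap: 32.0
```

carry_out(targets=[0,0,0.2,0,1,0,0,0.2,0,1,0,0,0,0,1,0,0,0,0,1])

```text
time: 9.88
tool_pos: [566.9, 244.8, 44.5]
tool_rot: [0.708, -0.707, -0.0, 0.0]
force: [-0.0, 0.1, -0.2]
finger_gap: 32.0
```

carry_out(targets=[0,0,0.15,0,1,0,0,0,0,1,0,0,0,0,1])

```text
time: 10.25
tool_pos: [566.9, 244.8, 43.1]
tool_rot: [0.708, -0.707, -0.0, 0.0]
force: [-0.5, 0.4, -0.2]
finger_gap: 31.5
```

carry_out(targets=[0,0,0.1,0,1,0,0,0,0,1,0,0,0,0,1])

```text
time: 10.62
tool_pos: [566.9, 244.8, 42.1]
tool_rot: [0.708, -0.707, -0.0, -0.0]
force: [0.4, -0.1, -1.2]
finger_gap: 31.2
```

carry_out(targets=[0,0,0.1,0,1,0,0,0,0,1,0,0,0,0,1])

```text
time: 11.0
tool_pos: [567.0, 244.8, 41.7]
tool_rot: [0.708, -0.707, 0.0, -0.0]
force: [-0.8, -0.8, 6.7]
finger_gap: 31.9
```

The force rose to 6.7 N, so the barrel is touching the cork. I'll release it gently.

carry_out(targets=[0,0,0,0,0.25,0,0,0,0,0.1,0,0,0,0,0,0,0,0,0,-0.3,0,0,0,0,-0.3,0,0,0,0,-0.3,0,0,0,0,-0.3])

```text
time: 11.88
tool_pos: [566.9, 244.8, 41.1]
tool_rot: [0.708, -0.707, -0.0, 0.0]
force: [-0.9, -0.7, 0.2]
finger_gap: 60.5
```

```bash
python3 - <<'E'
from plant import robot, grab_frame
import cv2
s=robot.sense(); print(s['time'],s['tool_pos'],s['force'],s['finger_gap'])
p,d=grab_frame("wrist"); cv2.imwrite("pics/wrist5.png",p[:,:,::-1])
E
```

```text
11.875 [566.90925791 244.76305525  41.09838506] [-0.93818803 -0.68300768  0.23430984] 60.54831907493376
```

View pics/wrist5.png

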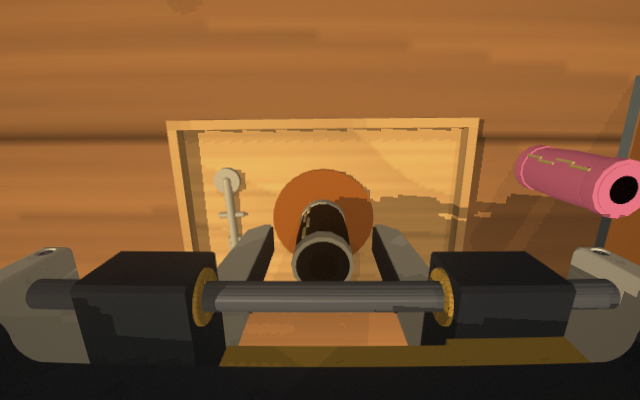

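The barrel stands free between the open fingers on the disc. I'll retreat straight up and check.

carry_out(targets=[0,0,-1,0,-0.3,0,0,-2,0,-0.3,0,0,-3,0,-0.3,0,0,-5,0,-0.3,0,0,-6,0,-0.3,0,0,-6,0,-0.3,0,0,0,0,-0.3,0,0,0,0,-0.3,0,0,0,0,-0.3])

```text
time: 13.05
tool_pos: [566.2, 244.4, 269.8]
tool_rot: [0.708, -0.706, -0.0, 0.001]
force: [-0.1, 0.3, -0.8]
finger_gap: 60.3
```

```bash
python3 - <<'E'
from plant import robot, grab_frame, camera_model
from h import *
s=robot.sense(); print(s['time'],s['tool_pos'],s['force'])
m=camera_model("wrist"); p,d=grab_frame("wrist"); im=p[:,:,::-1].copy(); cv2.imwrite("pics/wrist6.png",im)
p,_=grab_frame("top"); t=p[:,:,::-1].copy(); cv2.imwrite("pics/top6.png",t)
ff=im.copy()
hsv=cv2.cvtColor(im,cv2.COLOR_BGR2HSV); b=(hsv[...,2]<45).astype(np.uint8)*255; b[245:]=0
for q in cv2.findContours(b,0,1)[0]:
    if cv2.contourArea(q)>80: print("black",cv2.boundingRect(q),circ(onplane(m,q.reshape(-1,2),75)))
# vial blue shift in top view
for f in ("pics/top0.png","pics/top6.png"):
    h=cv2.cvtColor(cv2.imread(f),cv2.COLOR_BGR2HSV)[125:180,430:485]; k=(h[...,0]>110)&(h[...,0]<130)&(h[...,1]>150); print(f,k.sum(),np.argwhere(k).mean(0)+[125,430])
E
```

```text
13.05 [566.18765904 244.36685781 269.80286981] [-0.09448976  0.25088579 -0.78832878]
pics/top0.png 159 [149.96226415 455.64779874]
pics/top6.png 157 [150.03184713 455.59872611]
```

View pics/wrist6.png

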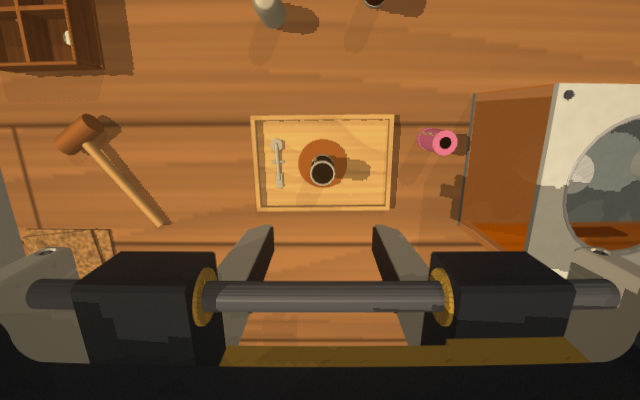

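The barrel stands on the disc, with its top ring at about (322,173). The vial's blob moved less than 0.1 px in the top view. I'll do one numeric check, then hand in.

```bash
python3 - <<'E'
from plant import robot, camera_model, workorder
from h import *
m=camera_model("wrist"); im=cv2.imread("pics/wrist6.png"); hsv=cv2.cvtColor(im,cv2.COLOR_BGR2HSV)
b=np.zeros((400,640),np.uint8); b[150:195,300:345]=(hsv[150:195,300:345,2]<60)*255
for q in cv2.findContours(b,0,1)[0]:
    if cv2.contourArea(q)>30: print("black",cv2.boundingRect(q),circ(onplane(m,q.reshape(-1,2),75)))
print("ring", onplane(m,[(322,173)],75))
ok=np.linalg.norm(onplane(m,[(322,173)],75)[0,:2]-[567.2,244.8]); print(ok)
if ok<12: print(workorder.job_done())
E
```

```text
black (313, 164, 20, 19) (np.float64(566.7228640044118), np.float64(244.77233156941696), np.float64(11.77904033552663))
black (318, 156, 14, 7) (np.float64(582.1394127886452), np.float64(242.88338856551331), np.float64(6.252527773597774))
ring [[566.79550273 245.06312709  75.        ]]
0.48254938458843394
the job is handed in; nothing more can be done
None
```

The barrel is out of the curing box and standing upright on the cork disc in the job tray, and the job is handed in. The hand-in reports no verdict.

- **Pick:** I gripped the barrel's upper part through the +y port with the fingers only partly open, for clearance from the rim. I then lifted it straight up, clear of the roof.
- **Placement:** I lowered it in 1–2 mm steps until the force rose to 6.7 N, opened the fingers gently and retreated upward. The wrist camera puts the barrel's top about 0.5 mm from the disc's centre, and it looked upright.
- **Vial:** its outline in the top camera moved less than 0.1 px between the start and the end.
- **Box:** no force reading suggested a knock against it. Readings were taken only at the end of each move.
- **Time:** about 13 s of the 42 s allowed. The gripper was well clear of everything at hand-in.

One disagreement came up: the side camera placed things 2–4 mm further out in x than the top and wrist cameras. I used the wrist camera's values. My first check for the barrel's position after release found nothing because its darkness threshold was too strict. I loosened it, and the repeat gave the result above.

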